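Fill the condiment rack in order of height

TASK

Put the pepper mill, the red-capped spice jar, the tea tin and the egg timer away in the wooden condiment rack, one to a bay, lined up by height: the tallest in the bay at the rack's high end, falling bay by bay to the shortest at the low end. Stand each upright and flat on the rack's floor, let go of it, do not tip any of them over, and leave the mug, the big brown tape roll and the small box where they are.

Things in the scene. Friction and masses are not known exactly. Their poses are not given: they have to be found in the camera images.
- rack: Dark walnut rack, 380 mm along its y, 104 mm along its x, fixed. Origin on the table under its centre, z up. Floor 16 mm above the table. Fins 5 mm thick at y = -86, 0, 86 mm and rods at x = -46 and 46 mm, tops 36 mm above the table, make four bays, 81 mm along y by 86 mm along x, centred at x = 0, y = -129, -43, 43, 129 mm. Lower things in with the fingers closing along x.
- high_end: Tall round-topped walnut end board of the rack, 104 x 12 x 120 mm, with a steel-rimmed black finger hole: it marks the rack's high end. Stands at y = +179 or -179 mm of the rack, fixed. Origin under its centre at table height, axes as the rack's.
- low_end: Low straight walnut end board of the rack, 104 x 12 x 44 mm, at the other end: the rack's low end. Fixed. Origin under its centre at table height, axes as the rack's.
- mill: Turned brown wooden pepper mill with a steel ring and a small steel knob on top, the tallest of the four: 150 mm high, foot 52 mm across, waist 37 mm at a height of 60 mm, head 47 mm across at a height of 105 to 122 mm (grip there). Stands upright and is round, so its yaw does not matter; origin at the centre of its underside, z up. 0.15 to 0.31 kg.
- jar: Spice jar with a red cap and a dark label, second tallest: 106 mm high; body 42 mm, cap 45 mm across from a height of 85 mm to the top. Stands upright and is round, so its yaw does not matter; origin at the centre of its underside, z up. 0.08 to 0.15 kg.
- tin: Blue-green tea tin with a wooden lid and a wooden knob, third tallest: 85 mm high with the knob; 62 mm across, the lid 62 mm across from a height of 47 to 67 mm, the knob 20 mm across from 68 to 85 mm. The lid does not come off. Stands upright and is round, so its yaw does not matter; origin at the centre of its underside, z up. 0.18 to 0.35 kg.
- timer: Egg timer with a white base and a grey fluted cap, the shortest: 54 mm high, 57 mm across at the base (up to a height of 20 mm), the cap narrowing evenly upward from 57 mm at a height of 24 mm to 39 mm at 50 mm. The cap does not turn. Stands upright and is round, so its yaw does not matter; origin at the centre of its underside, z up. 0.08 to 0.15 kg.
- mug: Bystander: blue-grey mug, 85 x 117 x 98 mm, origin under its middle; stands beside one end of the rack.
- tape: Bystander: large roll of brown packing tape lying flat, 90 mm across, 48 mm high, origin under its middle; lies beside the other end of the rack.
- match_box: Bystander: small flat pale box, 37 x 55 x 16 mm, origin under its middle; lies at the left of the table.
Things that resemble listed ones, but are neither listed nor needed, are in the scene too. What is shaped like the jar but purple or yellow is not meant.

How it is judged:
At the end, for the whole second after the job is handed in: From the high end to the low end the bays hold mill, jar, tin, timer: each one's centre within 20 mm of its bay's centre along the rack and 22 mm across it (anywhere inside the bay), its underside within 5 mm of the rack's floor, tilted less than 0.12 rad, at rest and released (x of mill in the frame of rack between -0.022 and 0.022 m and z of mill in the frame of rack between 0.011 and 0.021 m and angle between each of mill, jar, tin, timer's own z axis and vertical below 0.12 rad and linear speed of each of mill, jar, tin, timer below 0.02 m/s and angular speed of each of mill, jar, tin, timer below 0.2 rad/s and x of jar in the frame of rack between -0.022 and 0.022 m and z of jar in the frame of rack between 0.011 and 0.021 m and x of tin in the frame of rack between -0.022 and 0.022 m and z of tin in the frame of rack between 0.011 and 0.021 m and x of timer in the frame of rack between -0.022 and 0.022 m and z of timer in the frame of rack between 0.011 and 0.021 m and ((y of high_end in the frame of rack above 0 m and y of mill in the frame of rack between 0.109 and 0.149 m and y of jar in the frame of rack between 0.023 and 0.063 m and y of tin in the frame of rack between -0.063 and -0.023 m and y of timer in the frame of rack between -0.149 and -0.109 m) or (y of high_end in the frame of rack below 0 m and y of mill in the frame of rack between -0.149 and -0.109 m and y of jar in the frame of rack between -0.063 and -0.023 m and y of tin in the frame of rack between 0.023 and 0.063 m and y of timer in the frame of rack between 0.109 and 0.149 m))); the robot touches nothing.
It fails at once if one of the four things is tipped over (more than 0.6 rad) (angle between any of mill, jar, tin, timer's own z axis and vertical above 0.6 rad).
It fails at once if the mug, the tape roll or the small box is pushed more than 25 mm from its place (distance of any of mug, tape, match_box from where it was at the start of the episode above 0.025 m).
It also fails if it takes over 112 s, if anything falls off the work surface, if the arm or the gripper's body presses on something with over 40 N, if the wrist force passes 120 N, or if a joint passes its speed limit or range.

ROBOT

A 6-joint arm with a two-finger parallel gripper is mounted at the origin on a cart in front of the work surface, level with it; the furniture and walls round the work are solid. World frame = base frame: x ahead of the robot, y to its left, z up, the work surface at z = 0. Lengths are in m, angles in rad, forces in N, time in s.
With the tool pointing down it reaches from about 0.35 to 0.975 m from the base axis. Payload 17.4 kg.
Tool frame: the origin (TCP) lies on the centre line of the jaws, within the pads' length; the fingertips stand 22 mm ahead of it and the grasp point (between the pads) lies 3 mm ahead of it (ctrl.finger_overhang is the distance from the TCP to the fingertips, in m); z points along the fingers, y is the line along which they close (so a half turn about z gives the same grasp; the last joint's range is limited). The gripper opens to 85 mm and grips with 20 to 120 N. Pads are 22 mm wide; open, the fingers measure 114 mm over their backs; the gripper's body (76 mm by 85 mm) begins 54 mm behind the grasp point. The pads swing forward as they close: fully open they stand 13 mm farther back than shut.
Start: joints at [1.079, 0.116, 1.442, -0, 1.584, -0.038], TCP at [0.296, 0.607, 0.233] pointing down, gripper open.
Joint ranges: [-2.83, 2.83], [-0.83, 2.19], [0.07, 2.5], [-1.14, 4.28], [0.01, 3], [-2.97, 2.97]. Speed limits (rad/s): [1.89, 1.89, 2.22, 3.14, 3.14, 3.14].

INTERFACE

Orientations are given as a rotation vector (axis times angle).
In Python, from rig import ctrl, vision gives the robot as it stands. The module is installed in compiled form; this text tells all that it offers.
- The arm moves only by the tool drive_tool, never from a script. Its argument "rows" is text: rows parted by semicolons, each of 7 numbers parted by spaces: the finger opening in m, from 0 to 0.0854, then the shift along the tool's x, y, z in m, then the turn, a rotation vector about the tool's x, y, z in rad. In form: hand dx dy dz ax ay az; .... A call has 1 to 12 rows; each row shifts and turns the commanded pose from where the row before left it, along the tool's axes as they then stand; what a row does not reach is not made up. A row lasts 1/10 s, in which the tool goes at most 50 mm and 8.59 degrees, less where a joint would pass 70% of its speed; a pose out of reach is approached as far as the arm can. A call is refused whole if a number of a shift passes 0.05 or a number of a turn 0.15, either way. A call with a gripper value outside its range is refused whole. The fingers move at their own pace and stop on an object; the grip force is fixed at half the most. Time passes only in rows, so rows that do not move let the fingers close. It gives the time, the measured TCP pose, the force, the opening and the grip force at its end, in the units of the state.
- ctrl.get_obs(): the state, without advancing time (a new reading comes with each control period).
- vision.grab_frame(name): name is "scene" or "top"; returns a dict with "color" (420x560x3 uint8, red, green, blue), "fov_y" (degrees; the focal length in pixels is half the picture's height over the tangent of half this angle, whatever the lens; pixels are square), "cx", "cy" (the principal point, pixels), "xyz" and "orientation" of the camera in the world. Camera axes: x right, y down, z forward; pixel columns grow to the right and rows downward; lengths in m; the calibration is good to about 2 mm. A picture is of the moment at which its call begins. There is no depth.
- ctrl.job_done(): hands the job in; it is judged then, once.
The state is a dict: "t": time; "qpos": joint angles; "joint_velocities": joint speeds; "joint_torque": joint torques, N m; "position": TCP position; "orientation": TCP orientation; "force": force on the tool from outside, world axes, zero at the start; "moment": the same for the moment, N m; "gripper_width": finger opening in m; "gripper_force": force on a finger pad.
Only numpy, scipy, OpenCV 4.12 (cv2) and the standard library are available. Lean on these libraries where they do the work, as an engineer would, in place of code of your own. Each camera call takes 0.05 s, during which the arm holds its last target. There are 200 camera calls.

## Working session

There is one attempt and no reset: what is moved stays moved. The work goes in short steps, Python scripts to look and compute and a tool call to move; the robot and the scene stay as the last step left them, time stands still between calls to the robot, and variables do not carry over. Pictures are saved under pics/ and viewed, at most 17 in all, crops included, and the job is handed in when it is done.

Besides the shell and the picture viewer there is one more tool, called as name(argument=value, ...) on one line, values as JSON. drive_tool: Moves the arm, as the interface text tells. Its arguments: {"type":"object","properties":{"rows":{"type":"string"}},"required":["rows"]}

```bash
mkdir -p pics
cat > h.py <<'E'
import numpy as np, cv2, json
from rig import ctrl, vision
from scipy.spatial.transform import Rotation as R
def snap(n,fn):
    f=vision.grab_frame(n); cv2.imwrite('pics/'+fn,f['color'][:,:,::-1])
    m={k:np.array(v).tolist() for k,v in f.items() if k!='color'}; json.dump(m,open('pics/%s.json'%n,'w')); return f
def cam(n): return json.load(open('pics/%s.json'%n))
def rot(o):
    o=np.array(o)
    return o if o.shape==(3,3) else (R.from_rotvec(o).as_matrix() if o.size==3 else R.from_quat(o).as_matrix())
def ray(n,u,v,z):
    m=cam(n); f=210/np.tan(np.radians(m['fov_y'])/2)
    d=rot(m['orientation'])@np.array([(u-m['cx'])/f,(v-m['cy'])/f,1]); c=np.array(m['xyz']); return c+d*(z-c[2])/d[2]
def proj(n,p):
    m=cam(n); f=210/np.tan(np.radians(m['fov_y'])/2)
    q=rot(m['orientation']).T@(np.array(p)-m['xyz']); return q[:2]/q[2]*f+[m['cx'],m['cy']]
E
python3 - <<'E'
from h import *
for n in('scene','top'):
    snap(n,n+'0.png'); print(cam(n))
print(ctrl.get_obs())
E
```

```text
{'fov_y': 43.589133890892775, 'cx': 275.71208978672627, 'cy': 206.01304163122734, 'xyz': [-0.08768800954455985, -0.5394630461003256, 0.8077778568194743], 'orientation': [-2.1260345350711063, 0.958855234062201, -0.42891543234183777]}
{'fov_y': 46.436122997537446, 'cx': 278.5787629904485, 'cy': 201.09063444867425, 'xyz': [0.3941475158651052, 0.026780290451774935, 1.1079999063454766], 'orientation': [-2.1519061425527903, 2.1521588796959548, -0.1271591655537817]}
{'t': 0.1, 'qpos': array([ 1.07920590e+00,  1.16400973e-01,  1.44219816e+00,  1.05333694e-05,
        1.58397364e+00, -3.78202178e-02]), 'joint_velocities': array([ 0.00087422, -0.00108834, -0.00087373,  0.00045855, -0.00041416,
        0.00062549]), 'joint_torque': array([ 3.11428739e-04, -7.33675289e+01, -6.33785033e+01, -2.84290820e-05,
        5.32652790e-03, -3.40660995e-05]), 'position': array([0.29583093, 0.60653663, 0.23236116]), 'orientation': array([-7.06620761e-01, -3.06081923e+00,  1.48148613e-03]), 'force': array([0.13327844, 0.0192485 , 0.12258116]), 'moment': array([-0.01634969,  0.02382258, -0.00312731]), 'gripper_force': 0.0, 'gripper_width': 0.08524581425657507}
```

View pics/scene0.png

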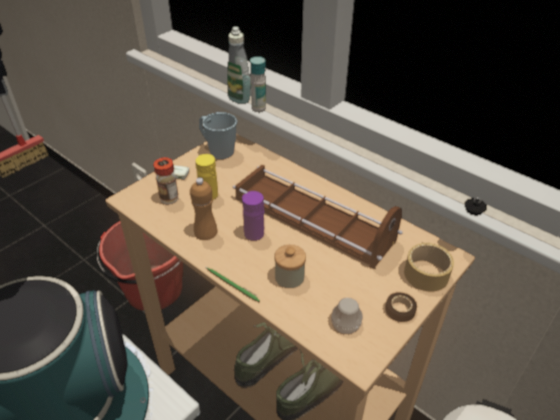

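View pics/top0.png

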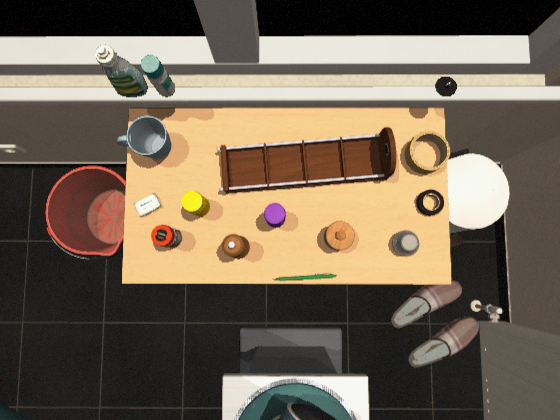

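The scene picture shows the jar (166,180), mill (203,208), tin (290,265), timer (348,313) and rack, whose high end is at right (388,232). Possible mix-ups in the top view:
- Jar: red at (163,236), against yellow (195,204) and purple (275,215).
- Tape: big roll at (427,153), against a small dark roll (430,203).
- Mill (235,245), tin (340,236) and timer (405,243) each appear once.

I choose the red-capped jar and check it in a close crop.

Run:
```python
from h import *
t=cv2.imread('pics/top0.png');s=cv2.imread('pics/scene0.png')
a=cv2.resize(t[120:290,120:460],(800,400),interpolation=cv2.INTER_CUBIC)
b=cv2.resize(s[150:250,140:270],(260,200),interpolation=cv2.INTER_CUBIC)
c=cv2.resize(s[240:340,250:380],(260,200),interpolation=cv2.INTER_CUBIC)
o=np.zeros((600,800,3),np.uint8);o[:400]=a;o[400:,:260]=b;o[400:,270:530]=c
cv2.imwrite('pics/crop1.png',o)
```

```text
(no output)
```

View pics/crop1.png

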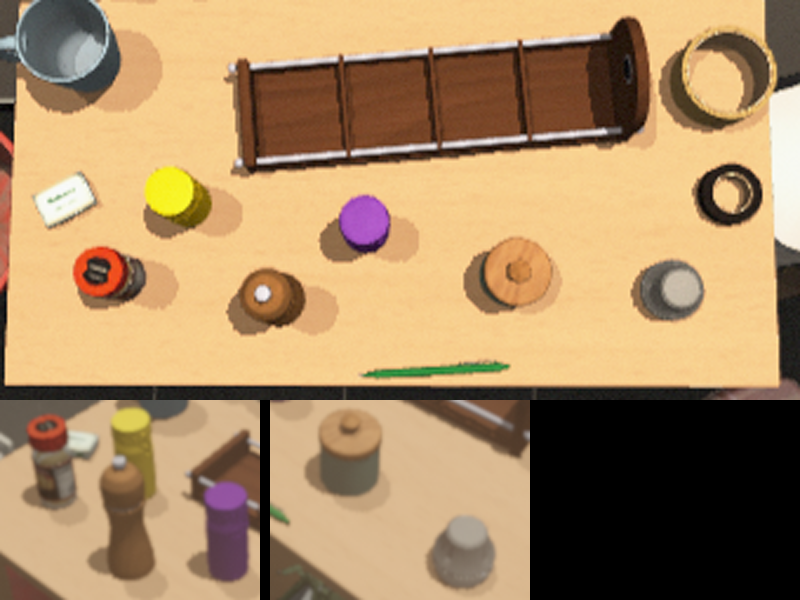

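The crop confirms the choices: the red-capped jar with a dark label at (101,272), mill knob (262,294), tin knob (519,270) and timer cap (682,286). The rack's high end is at the right, towards −y.

Run:
```python
from h import *
T=lambda x,y,z:ray('top',x*.425+120-.3,y*.425+120-.3,z)[:2].round(4)
for n,p,s in [('jar',(101,272,.106),(164,161)),('mill',(262,294,.15),(200,180)),('tin',(519,270,.085),(290,251)),('timer',(682,286,.054),(348,301)),
 ('purple',(365,222,.106),(254,197)),('yellow',(171,193,.106),(206,160))]:
    print(n,T(*p),ray('scene',*s,p[2])[:2].round(4))
F=[(341,57,348,154),(430,50,437,150),(521,43,529,139)]
for f in F:
    a,b=T(f[0],f[1],.036),T(f[2],f[3],.036); print('fin',a,b,(a+b)/2)
# box/mug/tape/endboards
print('lowend',T(243,62,.044),T(250,168,.044),'hi',T(640,30,.08),T(645,110,.08))
```

```text
jar [0.4511 0.273 ] [0.4553 0.2784]
mill [0.4304 0.1278] [0.4279 0.1228]
tin [ 0.4541 -0.0932] [ 0.4456 -0.1005]
timer [ 0.4413 -0.2449] [ 0.443  -0.2403]
purple [0.4948 0.0431] [0.4979 0.0417]
yellow [0.5204 0.2135] [0.52   0.2104]
fin [0.6597 0.0673] [0.5662 0.0603] [0.61295 0.0638 ]
fin [ 0.6664 -0.0175] [ 0.5699 -0.0235] [ 0.61815 -0.0205 ]
fin [ 0.6731 -0.1042] [ 0.5803 -0.1103] [ 0.6267  -0.10725]
lowend [0.6531 0.1597] [0.5518 0.1516] hi [ 0.6736 -0.2077] [ 0.5992 -0.2101]
```

```bash
cat >> h.py <<'E'
RC=np.array([.6192,-.0213]);YAW=.077
def rk(x,y,z=0):
    c,s=np.cos(YAW),np.sin(YAW); return np.array([RC[0]+c*x-s*y,RC[1]+s*x+c*y,z])
OBJ={'jar':(.452,.275),'mill':(.4295,.126),'tin':(.452,-.0955),'timer':(.442,-.243)}
PROF={'jar':[(.021,0),(.0225,.106),(.0225,.085)],'mill':[(.026,0),(.0235,.122),(.0235,.105)],'tin':[(.031,.0),(.031,.067),(.01,.085)],'timer':[(.0285,.0),(.0285,.024),(.0195,.05)]}
def overlay(img,n,k,crop):
    x0,y0,x1,y1=crop; o=cv2.resize(img[y0:y1,x0:x1],None,fx=k,fy=k,interpolation=cv2.INTER_CUBIC)
    P=lambda p:tuple(int(round(8*((a+.5-b)*k-.5))) for a,b in zip(proj(n,p),(x0,y0)))
    def poly(ps,c): cv2.polylines(o,[np.array([P(p) for p in ps])],False,c,1,cv2.LINE_AA,3)
    th=np.linspace(0,2*np.pi,40)
    for nm,(x,y) in OBJ.items():
        for r,z in PROF[nm]: poly([(x+r*np.cos(a),y+r*np.sin(a),z) for a in th],(255,255,0))
    for y in(-.086,0,.086): poly([rk(-.046,y,.036),rk(.046,y,.036)],(0,255,255))
    for x in(-.046,.046): poly([rk(x,-.173,.036),rk(x,.173,.036)],(0,255,0))
    for s,h in((-1,.12),(1,.044)): poly([rk(-.052,s*.179,0),rk(-.052,s*.179,min(h,.07)),rk(.052,s*.179,min(h,.07)),rk(.052,s*.179,0)],(255,0,255))
    return o
E
cat > ov.py <<'E'
from h import *
a=overlay(cv2.imread('pics/top0.png'),'top',2.3,(120,120,460,260))
b=overlay(cv2.imread('pics/scene0.png'),'scene',2.3,(140,155,410,280))
o=np.zeros((600,800,3),np.uint8)
o[:a.shape[0],:a.shape[1]]=a; h=min(600-a.shape[0],b.shape[0]); o[a.shape[0]:a.shape[0]+h,:b.shape[1]]=b[:h]
cv2.imwrite('pics/ov.png',o)
E
python3 ov.py
```

```text
(no output)
```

View pics/ov.png

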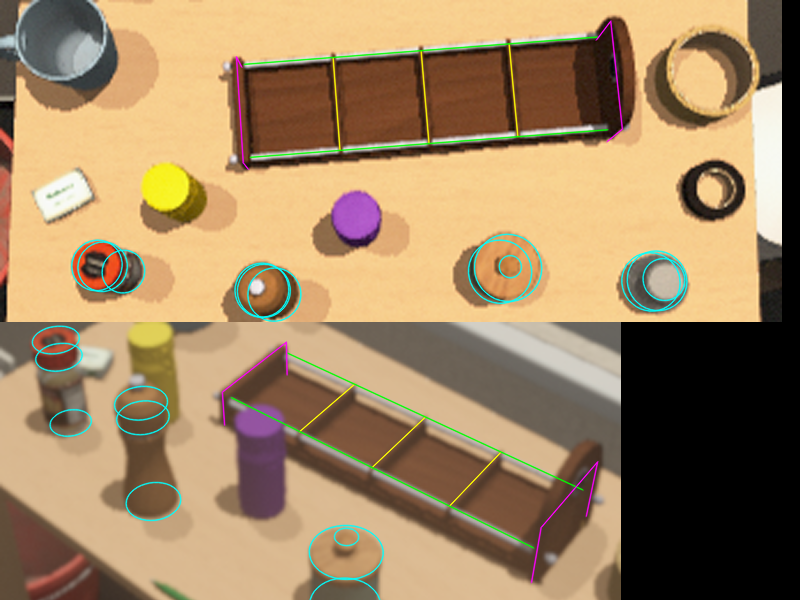

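The overlay matches both views to within about 2 mm: the cyan object rings and the green and yellow rack lines lie on the picture. I turn the tool first so that its y axis lies along the rack's x.

```bash
cat >> h.py <<'E'
def go(x,y,z,yaw=YAW):
    o=ctrl.get_obs(); M=rot(o['orientation']); d=M.T@(np.array([x,y,z])-o['position'])
    W=np.column_stack([[-np.sin(yaw),np.cos(yaw),0],[np.cos(yaw),np.sin(yaw),0],[0,0,-1]])
    print('tool shift mm',(d*1000).round(1),'turn',R.from_matrix(M.T@W).as_rotvec().round(4),'t',round(o['t'],2),'at',o['position'].round(4),'w',round(o['gripper_width'],4),'overhang',ctrl.finger_overhang)
E
python3 -c "
from h import *
go(*OBJ['mill'],.27)
for n,y in(('mill',-.129),('jar',-.043),('tin',.043),('timer',.129)): print(n,rk(0,y).round(4))"
```

```text
tool shift mm [-330.8 -373.3  -37.3] turn [-9.00e-04  5.00e-04  1.04e+00] t 0.1 at [0.2958 0.6065 0.2324] w 0.0852 overhang 0.022
mill [ 0.6291 -0.1499  0.    ]
jar [ 0.6225 -0.0642  0.    ]
tin [0.6159 0.0216 0.    ]
timer [0.6093 0.1073 0.    ]
```

drive_tool(rows="0.085 0 0 -0.01 0 0 0.149;0.085 0 0 -0.01 0 0 0.149;0.085 0 0 -0.01 0 0 0.149;0.085 0 0 -0.01 0 0 0.149;0.085 0 0 0 0 0 0.149;0.085 0 0 0 0 0 0.149;0.085 0 0 0 0 0 0.149;0.085 0 0 0 0 0 0")

```text
t: 0.9
position: [0.2959, 0.6066, 0.2726]
orientation: [2.141, 2.299, -0.001]
force: [-0.3, 0.4, -0.0]
gripper_width: 0.0846
gripper_force: 0.0
```

```bash
python3 -c "
from h import *
go(*OBJ['mill'],.27)"
```

```text
tool shift mm [-488.9   99.1    2.8] turn [-0.0003  0.0005 -0.0058] t 0.9 at [0.2959 0.6066 0.2726] w 0.0846 overhang 0.022
```

drive_tool(rows="0.085 -0.02 0.004 0 0 0 0;0.085 -0.04 0.008 0 0 0 0;0.085 -0.045 0.009 0 0 0 0;0.085 -0.05 0.01 0 0 0 0;0.085 -0.05 0.01 0 0 0 0;0.085 -0.05 0.01 0 0 0 0;0.085 -0.05 0.01 0 0 0 0;0.085 -0.05 0.01 0 0 0 0;0.085 -0.05 0.01 0 0 0 0;0.085 -0.045 0.01 0 0 0 0;0.085 -0.03 0.006 0 0 0 0;0.085 -0.009 0.002 0 0 0 0")

```text
t: 2.1
position: [0.4296, 0.1296, 0.273]
orientation: [2.135, 2.304, -0.0]
force: [-0.5, 0.5, -0.2]
gripper_width: 0.0852
gripper_force: 0.0
```

```bash
python3 -c "
from h import *
go(*OBJ['mill'],.116)"
```

```text
tool shift mm [ -3.5  -0.4 157. ] turn [ 0.0003  0.0004 -0.0009] t 2.1 at [0.4296 0.1296 0.273 ] w 0.0852 overhang 0.022
```

drive_tool(rows="0.085 -0.002 0 0.02 0 0 0;0.085 0 0 0.04 0 0 0;0.085 0 0 0.04 0 0 0;0.085 0 0 0.035 0 0 0;0.085 0 0 0.017 0 0 0;0.085 0 0 0.005 0 0 0;0.085 0 0 0 0 0 0;0.04 0 0 0 0 0 0;0.04 0 0 0 0 0 0;0.04 0 0 0 0 0 0;0.04 0 0 0 0 0 0;0.04 0 0 0 0 0 0")

```text
t: 3.3
position: [0.43, 0.1303, 0.1175]
orientation: [2.137, 2.302, 0.003]
force: [-1.1, -0.3, 8.2]
gripper_width: 0.042
gripper_force: 60.3
```

```bash
python3 -c "
from h import *
go(*rk(0,-.129)[:2],.27);print(ctrl.get_obs()['gripper_force'])"
```

```text
tool shift mm [-294.1  178.2 -152.3] turn [ 0.0021 -0.0004 -0.0028] t 3.3 at [0.43   0.1303 0.1175] w 0.042 overhang 0.022
60.3144720463024
```

Run:
```python
from h import *
s=snap('scene','s1.png')['color'];t=snap('top','t1.png')['color']
a=cv2.resize(s[110:270,140:300],(600,600),interpolation=cv2.INTER_CUBIC)
cv2.imwrite('pics/c2.png',a[:,:,::-1])
```

```text
(no output)
```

View pics/c2.png

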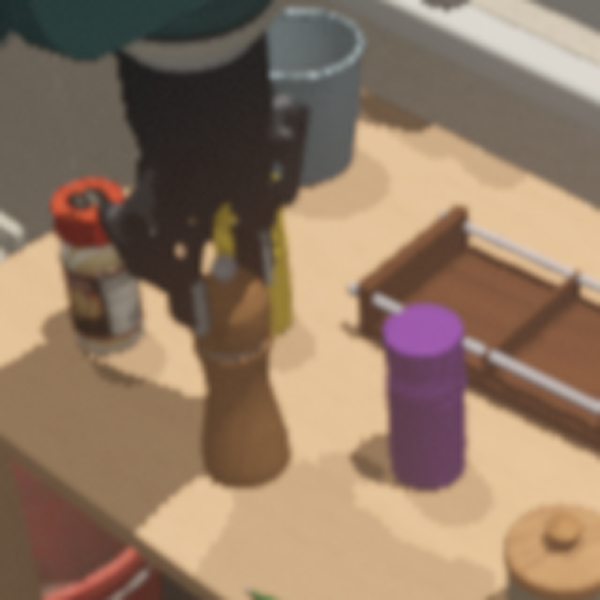

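The fingers hold the mill's head, but the opening reads 42 mm instead of 47 and the pads look a few millimetres off towards +y (pads at crop (200,300) and (265,250), head at (240,290)). I re-grip, centred.

drive_tool(rows="0.085 0 0 0 0 0 0;0.085 0 0 0 0 0 0;0.085 0 0 0 0 0 0;0.085 -0.005 0 0 0 0 0;0.085 0 0 0 0 0 0;0.085 0 0 0 0 0 0")

```text
t: 4.0
position: [0.4298, 0.1249, 0.116]
orientation: [2.138, 2.302, 0.0]
force: [0.3, -0.1, -0.8]
gripper_width: 0.085
gripper_force: 0.0
```

```bash
python3 -c "
from h import *
go(*OBJ['mill'],.116)
s=snap('scene','s2.png')['color'];t=snap('top','t2.png')['color']
a=cv2.resize(s[110:260,140:280],(400,428),interpolation=cv2.INTER_CUBIC)
b=cv2.resize(t[190:300,180:280],(389,428),interpolation=cv2.INTER_CUBIC)
cv2.imwrite('pics/c3.png',np.hstack([a,b])[:,:,::-1])"
```

```text
tool shift mm [ 1.1 -0.2 -0. ] turn [ 0.      0.     -0.0034] t 4.0 at [0.4298 0.1249 0.116 ] w 0.085 overhang 0.022
```

View pics/c3.png

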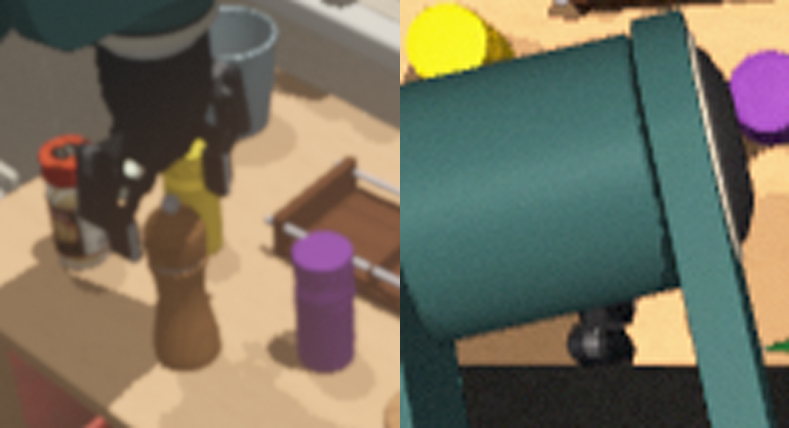

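The gripper is open with the mill's head between the fingers: fingertips at (130,260) and (222,195), head at (177,235), foot spanning columns 153 to 220 with its bottom at row 368. I compute where the foot really is.

Run:
```python
from h import *
from scipy.optimize import least_squares
th=np.linspace(0,2*np.pi,120)
def ext(x,y,r,z):
    q=np.array([(proj('scene',(x+r*np.cos(a),y+r*np.sin(a),z))-[140,110]+.5)*400/140 for a in th]); return q[:,0].min(),q[:,0].max(),q[:,1].max()
print(ext(.4295,.126,.026,0.0))
f=lambda p:np.array(ext(p[0],p[1],.026,.003))-[153,220,368]
print(least_squares(f,[.43,.126],diff_step=1e-3).x, 'knob',ray('scene',140+171/2.857,110+200/2.857,.15))
for y in(.125,):
  print([((proj('scene',(.43+d,y,.1))-[140,110]+.5)*2.857).round() for d in(-.0425,.0425)])
```

```text
(np.float64(156.71626578709007), np.float64(224.52785117529314), np.float64(375.1421742163926))
[0.43075838 0.13161653] knob [0.42772605 0.12297076 0.15      ]
[array([135., 282.]), array([222., 225.])]
```

drive_tool(rows="0.085 0.002 0 0.006 0 0 0;0.085 0 0 0 0 0 0;0.04 0 0 0 0 0 0;0.04 0 0 0 0 0 0;0.04 0 0 0 0 0 0;0.04 0 0 0 0 0 0;0.04 0 0 0 0 0 0;0.04 0 0 0 0 0 0")

```text
t: 4.9
position: [0.4299, 0.1271, 0.1107]
orientation: [2.137, 2.302, 0.001]
force: [0.2, 0.1, 5.9]
gripper_width: 0.0435
gripper_force: 61.0
```

drive_tool(rows="0.04 0 0 -0.005 0 0 0;0.04 0 0 -0.015 0 0 0;0.04 0 0 -0.03 0 0 0;0.04 0 0 -0.035 0 0 0;0.04 0 0 -0.035 0 0 0;0.04 0 0 -0.03 0 0 0;0.04 0 0 -0.01 0 0 0;0.04 0 0 0 0 0 0")

```text
t: 5.7
position: [0.4299, 0.1271, 0.2713]
orientation: [2.137, 2.301, 0.003]
force: [0.2, -0.5, -3.5]
gripper_width: 0.0436
gripper_force: 61.9
```

```bash
python3 -c "
from h import *
go(*rk(0,-.129)[:2],.27);print(ctrl.get_obs()['force'])
s=snap('scene','s3.png')['color']
cv2.imwrite('pics/c4.png',cv2.resize(s[80:260,120:320],(600,540),interpolation=cv2.INTER_CUBIC)[:,:,::-1])"
```

```text
tool shift mm [-291.   178.2    1.6] turn [ 0.0021 -0.0003 -0.003 ] t 5.7 at [0.4299 0.1271 0.2713] w 0.0436 overhang 0.022
[ 0.20305331 -0.47484439 -3.4621303 ]
```

View pics/c4.png

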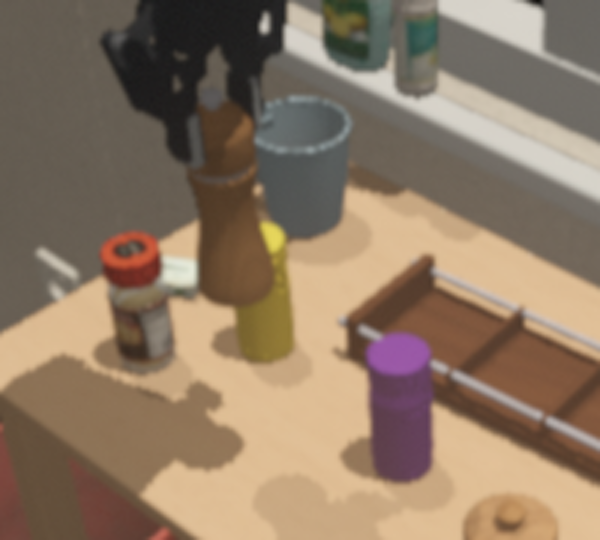

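The mill is held upright: knob at crop (210,97), foot at (235,290), the same lean as when it stood on the table. I carry it to the bay at the high end.

drive_tool(rows="0.04 -0.008 0.005 0 0 0 0;0.04 -0.018 0.011 0 0 0 0;0.04 -0.028 0.017 0 0 0 0;0.04 -0.034 0.021 0 0 0 0;0.04 -0.034 0.021 0 0 0 0;0.04 -0.034 0.021 0 0 0 0;0.04 -0.034 0.021 0 0 0 0;0.04 -0.034 0.021 0 0 0 0;0.04 -0.03 0.018 0 0 0 0;0.04 -0.022 0.013 0 0 0 0;0.04 -0.012 0.007 0 0 0 0;0.04 -0.003 0.002 0 0 0 0")

```text
t: 6.95
position: [0.6287, -0.1512, 0.2682]
orientation: [-2.138, -2.299, 0.002]
force: [0.2, 0.4, -2.6]
gripper_width: 0.0434
gripper_force: 61.9
```

drive_tool(rows="0.04 0 0 0 0 0 0;0.04 0 0 0 0 0 0")

```text
t: 7.15
position: [0.6282, -0.1491, 0.2701]
orientation: [-2.137, -2.303, -0.0]
force: [-0.3, 0.0, -2.9]
gripper_width: 0.0436
gripper_force: 61.9
```

```bash
python3 -c "
from h import *
go(*rk(0,-.129)[:2],.1107+.016+.002)
s=snap('scene','s4.png')['color'];t=snap('top','t4.png')['color']
a=cv2.resize(s[120:280,240:420],(450,400),interpolation=cv2.INTER_CUBIC)
b=cv2.resize(t[100:240,300:420],(343,400),interpolation=cv2.INTER_CUBIC)
cv2.imwrite('pics/c5.png',np.hstack([a,b])[:,:,::-1])"
```

```text
tool shift mm [ -0.9   0.8 141.4] turn [ 0.0001 -0.0001 -0.0023] t 7.15 at [ 0.6282 -0.1491  0.2701] w 0.0436 overhang 0.022
```

View pics/c5.png

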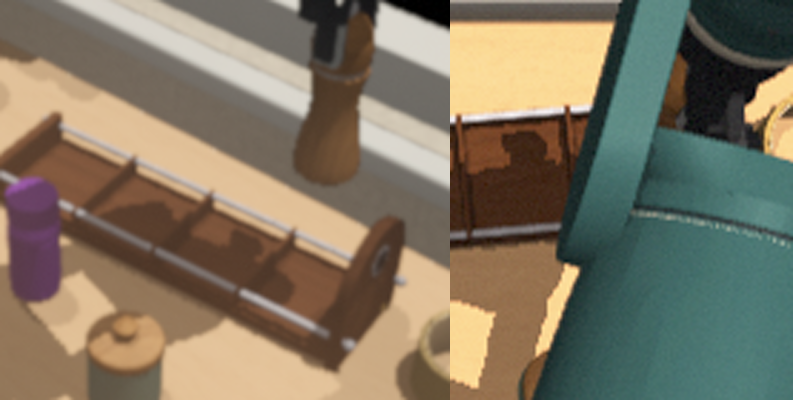

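```bash
python3 -c "
from h import *
for p in ((.6285,-.1493,.309),(.6285,-.1493,.26),(.6285,-.1493,.159)): print((proj('scene',p)-[240,120])*2.5)"
```

```text
[350.55055519  -0.87709112]
[341.91144677  56.78352802]
[325.82846982 164.12729121]
```

The picture shows the mill hanging over the end bay: foot at (327,165) and ring at (342,70), against (326,164) and (342,57) predicted for an upright mill. I lower it.

drive_tool(rows="0.04 -0.001 0.001 0.015 0 0 0;0.04 0 0 0.03 0 0 0;0.04 0 0 0.03 0 0 0;0.04 0 0 0.03 0 0 0;0.04 0 0 0.02 0 0 0;0.04 0 0 0.008 0 0 0;0.04 0 0 0.005 0 0 0;0.04 0 0 0.003 0 0 0;0.04 0 0 0 0 0 0;0.04 0 0 0.001 0 0 0;0.04 0 0 0 0 0 0")

```text
t: 8.35
position: [0.6299, -0.151, 0.1286]
orientation: [2.137, 2.301, 0.001]
force: [0.0, -0.1, -2.9]
gripper_width: 0.0435
gripper_force: 61.9
```

drive_tool(rows="0.04 0 0 0.001 0 0 0;0.04 0 0 0.0005 0 0 0;0.04 0 0 0 0 0 0")

```text
t: 8.65
position: [0.6298, -0.1509, 0.1268]
orientation: [2.137, 2.302, 0.0]
force: [-0.2, -0.2, -1.1]
gripper_width: 0.0433
gripper_force: 62.2
```

Force is shifting to the floor, so it has touched down. I release and rise.

drive_tool(rows="0.05 0 0 0 0 0 0;0.06 0 0 0 0 0 0;0.085 0 0 0 0 0 0;0.085 0 0 0 0 0 0;0.085 0 0 0 0 0 0;0.085 0 0 -0.01 0 0 0;0.085 0 0 -0.03 0 0 0;0.085 0 0 -0.04 0 0 0;0.085 0 0 -0.04 0 0 0;0.085 0 0 -0.02 0 0 0;0.085 0 0 -0.005 0 0 0;0.085 0 0 0 0 0 0")

```text
t: 9.85
position: [0.6298, -0.1509, 0.2721]
orientation: [2.137, 2.301, 0.001]
force: [-0.4, -0.1, 0.1]
gripper_width: 0.085
gripper_force: 0.0
```

```bash
python3 -c "
from h import *
go(*OBJ['jar'],.27)"
```

```text
tool shift mm [ 437.9 -145.8    1.8] turn [ 0.001   0.0004 -0.003 ] t 9.85 at [ 0.6298 -0.1509  0.2721] w 0.085 overhang 0.022
```

drive_tool(rows="0.085 0.015 -0.005 0 0 0 0;0.085 0.03 -0.01 0 0 0 0;0.085 0.045 -0.015 0 0 0 0;0.085 0.045 -0.015 0 0 0 0;0.085 0.045 -0.015 0 0 0 0;0.085 0.045 -0.015 0 0 0 0;0.085 0.045 -0.015 0 0 0 0;0.085 0.045 -0.015 0 0 0 0;0.085 0.045 -0.015 0 0 0 0;0.085 0.04 -0.013 0 0 0 0;0.085 0.028 -0.009 0 0 0 0;0.085 0.01 -0.004 0 0 0 0")

```text
t: 11.05
position: [0.4496, 0.2773, 0.2699]
orientation: [-2.134, -2.304, 0.003]
force: [-0.2, -1.2, -1.2]
gripper_width: 0.0845
gripper_force: 0.0
```

drive_tool(rows="0.085 0 0 0.01 0 0 0;0.085 0 0 0.02 0 0 0;0.085 0 0 0.02 0 0 0;0.085 0 0 0 0 0 0")

```text
t: 11.45
position: [0.451, 0.2735, 0.2176]
orientation: [-2.138, -2.3, 0.008]
force: [-0.7, -0.9, 0.3]
gripper_width: 0.0849
gripper_force: 0.0
```

```bash
python3 -c "
from h import *
go(*OBJ['jar'],.093)
s=snap('scene','s5.png')['color']
from h import overlay
o=overlay(s[:,:,::-1].copy(),'scene',4,(120,80,250,220))
p=cv2.resize(s[160:260,320:420],(300,300))[:,:,::-1]
z=np.zeros((560,800,3),np.uint8);z[:,:520]=o[:560];z[:280,520:]=cv2.resize(s[150:270,310:430],(280,280))[:,:,::-1]
cv2.imwrite('pics/c6.png',z)"
```

```text
tool shift mm [  1.7   1.6 124.6] turn [-0.0046  0.0023 -0.0042] t 11.45 at [0.451  0.2735 0.2176] w 0.0849 overhang 0.022
```

View pics/c6.png

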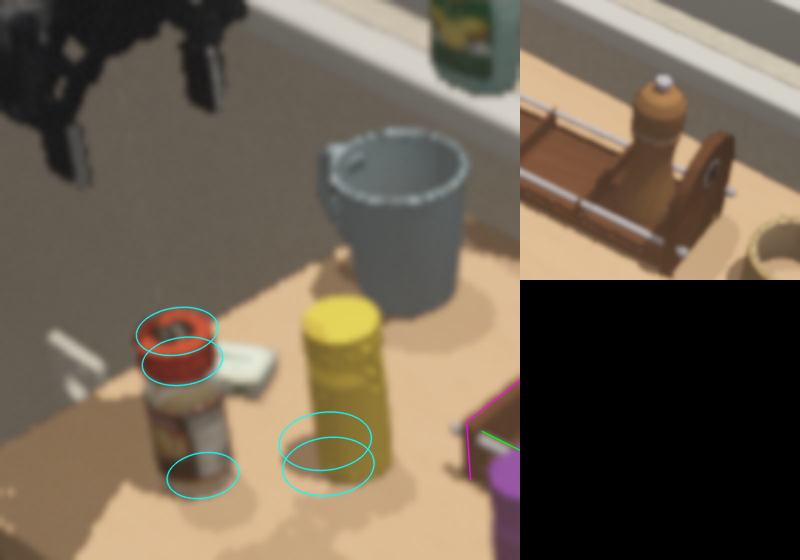

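The mill stands upright in the end bay. The jar cap is at (175,345), within about 2 mm of the estimate, under the open fingers. I descend.

drive_tool(rows="0.085 0.003 0.002 0.02 0 0 0;0.085 0 0 0.035 0 0 0;0.085 0 0 0.035 0 0 0;0.085 0 0 0.022 0 0 0;0.085 0 0 0.009 0 0 0;0.085 0 0 0.003 0 0 0;0.085 0 0 0 0 0 0;0.038 0 0 0 0 0 0;0.038 0 0 0 0 0 0;0.038 0 0 0 0 0 0;0.038 0 0 0 0 0 0;0.038 0 0 0 0 0 0")

```text
t: 12.7
position: [0.4538, 0.2786, 0.0988]
orientation: [2.137, 2.302, 0.002]
force: [-2.9, 0.0, 8.3]
gripper_width: 0.0415
gripper_force: 59.7
```

drive_tool(rows="0.038 0 0 0 0 0 0;0.038 0 0 -0.005 0 0 0;0.038 0 0 -0.015 0 0 0;0.038 0 0 -0.03 0 0 0;0.038 0 0 -0.035 0 0 0;0.038 0 0 -0.035 0 0 0;0.038 0 0 -0.03 0 0 0;0.038 0 0 -0.01 0 0 0;0.038 0 0 0 0 0 0")

```text
t: 13.6
position: [0.4538, 0.2784, 0.2593]
orientation: [2.137, 2.301, 0.004]
force: [-0.2, 0.1, -1.5]
gripper_width: 0.0414
gripper_force: 60.8
```

```bash
python3 -c "
from h import *
go(*rk(0,-.043)[:2],.25)"
```

```text
tool shift mm [-354.1  142.9    9.3] turn [ 0.0024 -0.001  -0.003 ] t 13.6 at [0.4538 0.2784 0.2593] w 0.0414 overhang 0.022
```

drive_tool(rows="0.038 -0.01 0.004 0 0 0 0;0.038 -0.022 0.009 0 0 0 0;0.038 -0.034 0.014 0 0 0 0;0.038 -0.04 0.016 0 0 0 0;0.038 -0.04 0.016 0 0 0 0;0.038 -0.04 0.016 0 0 0 0;0.038 -0.04 0.016 0 0 0 0;0.038 -0.04 0.016 0 0 0 0;0.038 -0.036 0.015 0 0 0 0;0.038 -0.028 0.011 0 0 0 0;0.038 -0.016 0.007 0 0 0 0;0.038 -0.006 0.002 0 0 0 0")

```text
t: 14.8
position: [0.6211, -0.0638, 0.2558]
orientation: [-2.138, -2.299, 0.002]
force: [-0.2, -0.8, -1.0]
gripper_width: 0.0413
gripper_force: 60.8
```

drive_tool(rows="0.038 0 0 0.01 0 0 0;0.038 0 0 0.01 0 0 0;0.038 0 0 0 0 0 0;0.038 0 0 0 0 0 0")

```text
t: 15.2
position: [0.6207, -0.0614, 0.2372]
orientation: [-2.136, -2.303, 0.0]
force: [-0.1, 0.6, -0.9]
gripper_width: 0.0415
gripper_force: 60.8
```

```bash
python3 -c "
from h import *
go(*rk(0,-.043)[:2],.1165)"
```

```text
tool shift mm [ -2.9   1.6 120.7] turn [-0.0005 -0.0002 -0.0019] t 15.2 at [ 0.6207 -0.0614  0.2372] w 0.0415 overhang 0.022
```

drive_tool(rows="0.038 -0.003 0.0015 0.015 0 0 0;0.038 0 0 0.03 0 0 0;0.038 0 0 0.03 0 0 0;0.038 0 0 0.025 0 0 0;0.038 0 0 0.012 0 0 0;0.038 0 0 0.006 0 0 0;0.038 0 0 0.0015 0 0 0;0.038 0 0 0.001 0 0 0;0.038 0 0 0.001 0 0 0;0.038 0 0 0 0 0 0")

```text
t: 16.2
position: [0.6231, -0.0652, 0.1167]
orientation: [2.137, 2.301, 0.001]
force: [-0.2, -0.1, -0.6]
gripper_width: 0.0415
gripper_force: 60.8
```

drive_tool(rows="0.038 0 0 0.001 0 0 0;0.038 0 0 0.001 0 0 0;0.038 0 0 0 0 0 0")

```text
t: 16.5
position: [0.6231, -0.0653, 0.1148]
orientation: [2.137, 2.301, 0.001]
force: [-1.5, 0.1, 5.6]
gripper_width: 0.0413
gripper_force: 61.4
```

Touched down. I release, rise and work out the tin.

drive_tool(rows="0.05 0 0 0 0 0 0;0.06 0 0 0 0 0 0;0.085 0 0 0 0 0 0;0.085 0 0 0 0 0 0;0.085 0 0 0 0 0 0;0.085 0 0 -0.01 0 0 0;0.085 0 0 -0.03 0 0 0;0.085 0 0 -0.04 0 0 0;0.085 0 0 -0.04 0 0 0;0.085 0 0 -0.02 0 0 0;0.085 0 0 -0.005 0 0 0;0.085 0 0 0 0 0 0")

```text
t: 17.7
position: [0.6229, -0.0652, 0.2596]
orientation: [2.137, 2.301, 0.001]
force: [1.1, -0.4, -0.8]
gripper_width: 0.0848
gripper_force: 0.0
```

```bash
python3 -c "
from h import *
go(*OBJ['tin'],.18)"
```

```text
tool shift mm [ -17.6 -172.8   79.4] turn [ 0.001   0.0003 -0.003 ] t 17.7 at [ 0.6229 -0.0652  0.2596] w 0.0848 overhang 0.022
```

drive_tool(rows="0.085 -0.002 -0.012 0 0 0 0;0.085 -0.002 -0.03 0 0 0 0;0.085 -0.003 -0.04 0 0 0 0;0.085 -0.004 -0.04 0 0 0 0;0.085 -0.004 -0.03 0.01 0 0 0;0.085 -0.003 -0.016 0.02 0 0 0;0.085 0 -0.005 0.03 0 0 0;0.085 0 0 0.02 0 0 0;0.085 0 0 0 0 0 0;0.085 0 0 0 0 0 0")

```text
t: 18.7
position: [0.4511, -0.0959, 0.1787]
orientation: [-2.137, -2.301, 0.001]
force: [0.2, -0.2, 1.0]
gripper_width: 0.0849
gripper_force: 0.0
```

```bash
python3 -c "
from h import *
go(*OBJ['tin'],.054)
s=snap('scene','s6.png')['color']
o=overlay(s[:,:,::-1].copy(),'scene',4,(240,180,410,330))
cv2.imwrite('pics/c7.png',o)"
```

```text
tool shift mm [  0.3   1.1 124.7] turn [-0.0011 -0.0004 -0.0031] t 18.7 at [ 0.4511 -0.0959  0.1787] w 0.0849 overhang 0.022
```

View pics/c7.png

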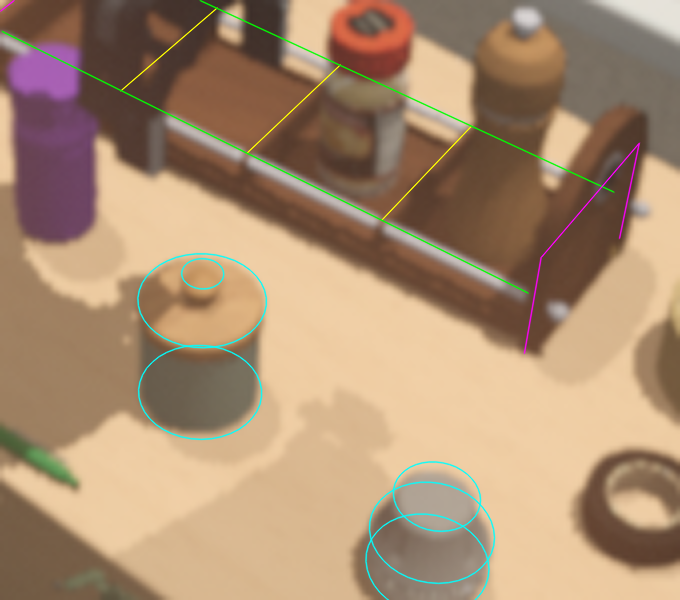

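The jar and mill stand in their bays. The tin matches its rings to about 1 px and the timer's also fit. I descend on the tin.

drive_tool(rows="0.085 0 0.001 0.02 0 0 0;0.085 0 0 0.035 0 0 0;0.085 0 0 0.035 0 0 0;0.085 0 0 0.022 0 0 0;0.085 0 0 0.009 0 0 0;0.085 0 0 0.003 0 0 0;0.085 0 0 0 0 0 0;0.055 0 0 0 0 0 0;0.055 0 0 0 0 0 0;0.055 0 0 0 0 0 0;0.055 0 0 0 0 0 0;0.055 0 0 0 0 0 0")

```text
t: 19.95
position: [0.4533, -0.096, 0.0568]
orientation: [2.136, 2.301, 0.001]
force: [-3.7, 1.6, 10.9]
gripper_width: 0.056
gripper_force: 59.3
```

drive_tool(rows="0.055 0 0 -0.005 0 0 0;0.055 0 0 -0.015 0 0 0;0.055 0 0 -0.03 0 0 0;0.055 0 0 -0.035 0 0 0;0.055 0 0 -0.035 0 0 0;0.055 0 0 -0.03 0 0 0;0.055 0 0 -0.01 0 0 0;0.055 0 0 0 0 0 0")

```text
t: 20.75
position: [0.4529, -0.0959, 0.2164]
orientation: [2.136, 2.301, 0.002]
force: [-0.6, 0.0, -4.2]
gripper_width: 0.0562
gripper_force: 59.1
```

```bash
python3 -c "
from h import *
go(*rk(0,.043)[:2],.20)"
```

```text
tool shift mm [105.1 171.2  16.7] turn [ 0.0021  0.0007 -0.003 ] t 20.75 at [ 0.4529 -0.0959  0.2164] w 0.0562 overhang 0.022
```

drive_tool(rows="0.05 0.004 0.006 0 0 0 0;0.05 0.009 0.014 0 0 0 0;0.05 0.013 0.022 0 0 0 0;0.05 0.017 0.028 0 0 0 0;0.05 0.017 0.028 0 0 0 0;0.05 0.016 0.026 0 0 0 0;0.05 0.013 0.022 0 0 0 0;0.05 0.009 0.015 0 0 0 0;0.05 0.005 0.008 0 0 0 0;0.05 0.002 0.002 0 0 0 0;0.05 0 0 0 0 0 0;0.05 0 0 0 0 0 0")

```text
t: 21.95
position: [0.615, 0.0213, 0.2149]
orientation: [-2.138, -2.302, 0.0]
force: [0.0, 0.1, -1.8]
gripper_width: 0.056
gripper_force: 65.1
```

```bash
python3 -c "
from h import *
go(*rk(0,.043)[:2],.075)"
```

```text
tool shift mm [  0.2   0.9 139.9] turn [-0.0002  0.0001 -0.0033] t 21.95 at [0.615  0.0213 0.2149] w 0.056 overhang 0.022
```

drive_tool(rows="0.05 0 0.001 0.015 0 0 0;0.05 0 0 0.03 0 0 0;0.05 0 0 0.03 0 0 0;0.05 0 0 0.03 0 0 0;0.05 0 0 0.02 0 0 0;0.05 0 0 0.009 0 0 0;0.05 0 0 0.004 0 0 0;0.05 0 0 0.001 0 0 0;0.05 0 0 0.001 0 0 0;0.05 0 0 0 0 0 0")

```text
t: 22.95
position: [0.6168, 0.0216, 0.0759]
orientation: [2.137, 2.301, 0.001]
force: [-0.2, -0.8, -3.1]
gripper_width: 0.0556
gripper_force: 65.0
```

drive_tool(rows="0.05 0 0 0.001 0 0 0;0.05 0 0 0.001 0 0 0;0.05 0 0 0.001 0 0 0;0.05 0 0 0 0 0 0")

```text
t: 23.35
position: [0.6166, 0.0217, 0.0729]
orientation: [2.137, 2.302, 0.001]
force: [-4.4, 0.5, 5.9]
gripper_width: 0.0557
gripper_force: 66.1
```

drive_tool(rows="0.065 0 0 0 0 0 0;0.075 0 0 0 0 0 0;0.085 0 0 0 0 0 0;0.085 0 0 0 0 0 0;0.085 0 0 0 0 0 0;0.085 0 0 -0.01 0 0 0;0.085 0 0 -0.03 0 0 0;0.085 0 0 -0.04 0 0 0;0.085 0 0 -0.04 0 0 0;0.085 0 0 -0.03 0 0 0;0.085 0 0 -0.005 0 0 0;0.085 0 0 0 0 0 0")

```text
t: 24.55
position: [0.6167, 0.0216, 0.2285]
orientation: [2.137, 2.301, 0.002]
force: [-0.8, -0.1, -1.0]
gripper_width: 0.0846
gripper_force: 0.0
```

```bash
python3 -c "
from h import *
go(*OBJ['timer'],.14)"
```

```text
tool shift mm [-251.  -193.9   88.1] turn [ 0.0021  0.0002 -0.0029] t 24.55 at [0.6167 0.0216 0.2285] w 0.0846 overhang 0.022
```

drive_tool(rows="0.085 -0.008 -0.007 0 0 0 0;0.085 -0.02 -0.016 0 0 0 0;0.085 -0.032 -0.026 0 0 0 0;0.085 -0.038 -0.03 0 0 0 0;0.085 -0.038 -0.03 0 0 0 0;0.085 -0.038 -0.029 0 0 0 0;0.085 -0.034 -0.025 0 0 0 0;0.085 -0.024 -0.017 0.01 0 0 0;0.085 -0.014 -0.01 0.02 0 0 0;0.085 -0.005 -0.004 0.03 0 0 0;0.085 0 0 0.028 0 0 0;0.085 0 0 0 0 0 0")

```text
t: 25.75
position: [0.439, -0.2423, 0.1341]
orientation: [-2.134, -2.296, 0.002]
force: [-0.0, 0.2, -0.6]
gripper_width: 0.0849
gripper_force: 0.0
```

```bash
python3 -c "
from h import *
go(*OBJ['timer'],.033)
s=snap('scene','s7.png')['color']
o=overlay(s[:,:,::-1].copy(),'scene',4,(250,170,430,320))
cv2.imwrite('pics/c8.png',o)"
```

```text
tool shift mm [ -1.3   3.6 101.1] turn [-0.006  -0.0043 -0.0038] t 25.75 at [ 0.439  -0.2423  0.1341] w 0.0849 overhang 0.022
```

View pics/c8.png

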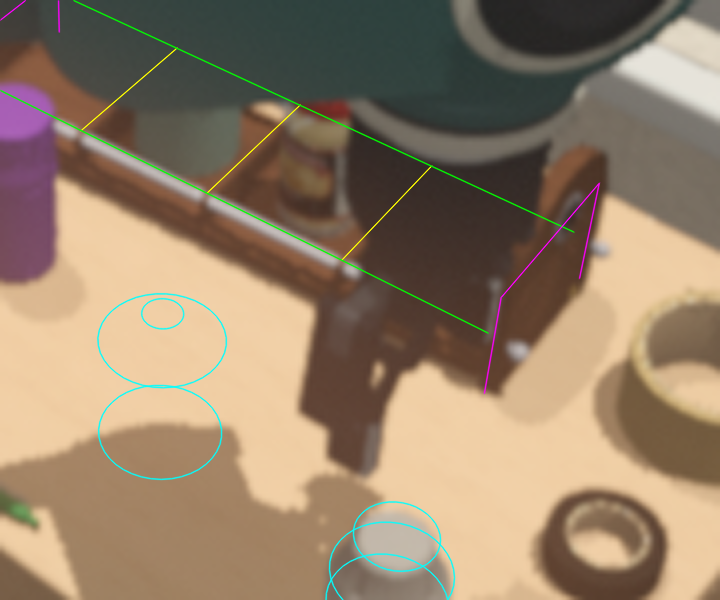

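drive_tool(rows="0.085 -0.001 0.002 0.02 0 0 0;0.085 0 0 0.03 0 0 0;0.085 0 0 0.025 0 0 0;0.085 0 0 0.014 0 0 0;0.085 0 0 0.006 0 0 0;0.085 0 0 0.003 0 0 0;0.085 0 0 0 0 0 0;0.085 0 0 0 0 0 0")

```text
t: 26.6
position: [0.444, -0.2442, 0.0421]
orientation: [2.137, 2.301, 0.0]
force: [-0.8, 0.2, -0.1]
gripper_width: 0.0847
gripper_force: 0.0
```

```bash
python3 -c "
from h import *
go(*OBJ['timer'],.036)
s=snap('scene','s8.png')['color']
o=cv2.resize(s[250:350,300:420],(720,600),interpolation=cv2.INTER_CUBIC)[:,:,::-1]
cv2.imwrite('pics/c9.png',o)"
```

```text
tool shift mm [ 1.3 -1.9  6.1] turn [ 0.0011  0.0008 -0.003 ] t 26.6 at [ 0.444  -0.2442  0.0421] w 0.0847 overhang 0.022
```

View pics/c9.png

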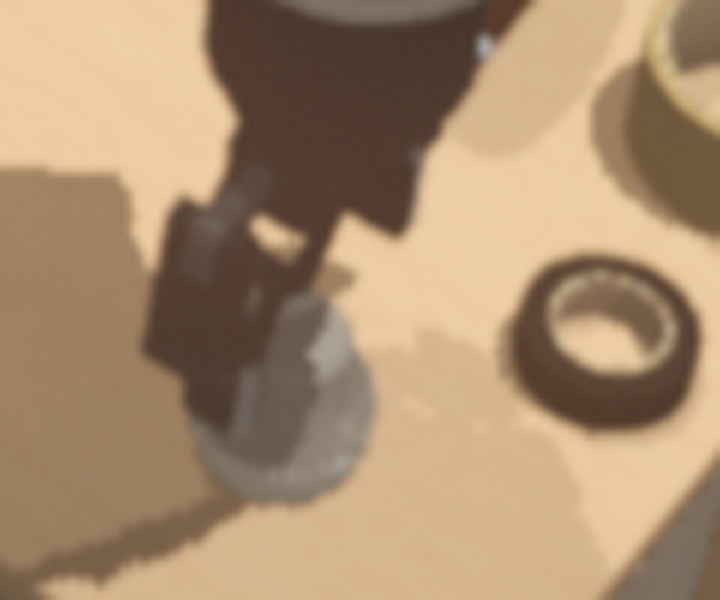

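The fingers straddle the timer (left tip at (215,430), base centre around (285,440)) with no contact force. I lower 6 mm more and close.

drive_tool(rows="0.085 0.001 -0.002 0.006 0 0 0;0.085 0 0 0 0 0 0;0.05 0 0 0 0 0 0;0.05 0 0 0 0 0 0;0.05 0 0 0 0 0 0;0.05 0 0 0 0 0 0;0.05 0 0 0 0 0 0;0.05 0 0 0 0 0 0")

```text
t: 27.45
position: [0.4415, -0.2431, 0.0351]
orientation: [2.138, 2.302, -0.0]
force: [-1.6, -0.3, 2.1]
gripper_width: 0.0501
gripper_force: 1.1
```

drive_tool(rows="0.048 0 0 -0.005 0 0 0;0.048 0 0 -0.01 0 0 0;0.048 0 0 -0.02 0 0 0;0.048 0 0 -0.03 0 0 0;0.048 0 0 -0.035 0 0 0;0.048 0 0 -0.035 0 0 0;0.048 0 0 -0.03 0 0 0;0.048 0 0 -0.02 0 0 0;0.048 0 0 -0.005 0 0 0;0.048 0 0 0 0 0 0")

```text
t: 28.45
position: [0.4416, -0.2431, 0.2256]
orientation: [2.137, 2.301, 0.0]
force: [-0.3, 0.5, -1.0]
gripper_width: 0.048
gripper_force: 0.0
```

```bash
python3 -c "
from h import *
go(*rk(0,.129)[:2],.22)
s=snap('scene','s9.png')['color']
o=cv2.resize(s[200:320,300:440],(700,600),interpolation=cv2.INTER_CUBIC)[:,:,::-1]
cv2.imwrite('pics/c10.png',o)"
```

```text
tool shift mm [337.  193.1   5.6] turn [ 0.0011  0.0007 -0.0029] t 28.45 at [ 0.4416 -0.2431  0.2256] w 0.048 overhang 0.022
```

View pics/c10.png

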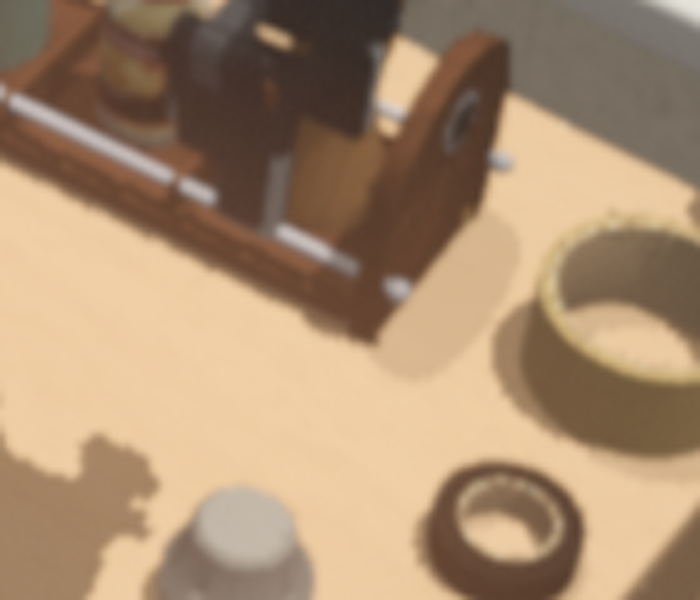

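The grip missed. The fingers stopped at my commanded 50 mm without pressing, and the timer still stands upright on the table at crop (240,530). I go down again, this time commanding a smaller opening.

drive_tool(rows="0.085 0 0 0.02 0 0 0;0.085 0 0 0.035 0 0 0;0.085 0 0 0.04 0 0 0;0.085 0 0 0.04 0 0 0;0.085 0 0 0.03 0 0 0;0.085 0 0 0.016 0 0 0;0.085 0 0 0.006 0 0 0;0.085 0 0 0.003 0 0 0;0.085 0 0 0 0 0 0")

```text
t: 29.4
position: [0.4419, -0.2433, 0.0359]
orientation: [2.137, 2.301, 0.0]
force: [-0.1, 0.0, 0.7]
gripper_width: 0.0851
gripper_force: 0.0
```

drive_tool(rows="0.03 0 0 0 0 0 0;0.03 0 0 0 0 0 0;0.03 0 0 0 0 0 0;0.03 0 0 0 0 0 0;0.03 0 0 0 0 0 0;0.03 0 0 0 0 0 0;0.03 0 0 0 0 0 0")

```text
t: 30.1
position: [0.4418, -0.2433, 0.0363]
orientation: [2.137, 2.301, 0.0]
force: [-4.7, 1.6, 11.4]
gripper_width: 0.0417
gripper_force: 57.3
```

drive_tool(rows="0.03 0 0 -0.003 0 0 0;0.03 0 0 -0.007 0 0 0;0.03 0 0 -0.01 0 0 0;0.03 0 0 -0.01 0 0 0;0.03 0 0 0 0 0 0;0.03 0 0 0 0 0 0")

```text
t: 30.7
position: [0.4416, -0.2431, 0.0653]
orientation: [2.137, 2.302, 0.0]
force: [-0.6, -0.4, -2.1]
gripper_width: 0.0419
gripper_force: 56.5
```

```bash
python3 -c "
from h import *
s=snap('scene','s10.png')['color']
o=cv2.resize(s[250:350,300:420],(720,600),interpolation=cv2.INTER_CUBIC)[:,:,::-1]
cv2.imwrite('pics/c11.png',o)"
```

```text
(no output)
```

View pics/c11.png

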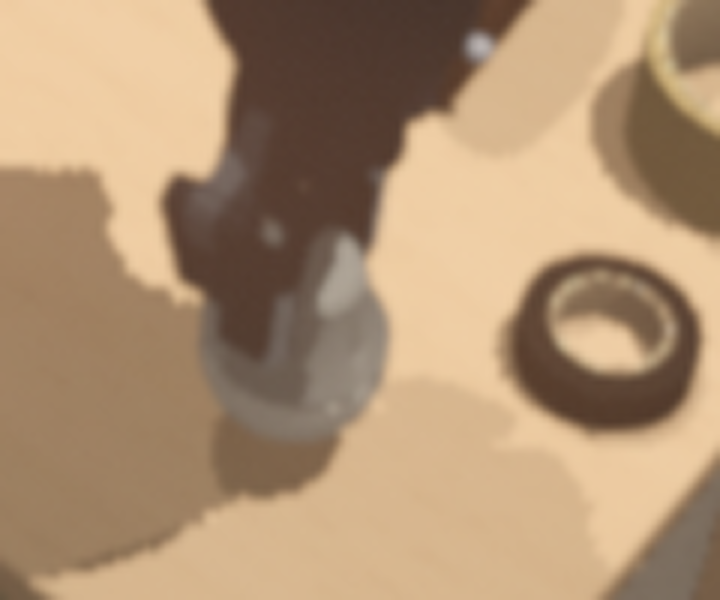

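The timer is lifted clear of its shadow and held upright at (295,360). I carry it gently to the low-end bay.

drive_tool(rows="0.03 0 0 -0.01 0 0 0;0.03 0 0 -0.02 0 0 0;0.03 0 0 -0.03 0 0 0;0.03 0 0 -0.03 0 0 0;0.03 0 0 -0.03 0 0 0;0.03 0 0 -0.02 0 0 0;0.03 0 0 -0.01 0 0 0;0.03 0.01 0.006 0 0 0 0;0.03 0.02 0.012 0 0 0 0;0.03 0.03 0.017 0 0 0 0;0.03 0.03 0.017 0 0 0 0;0.03 0.03 0.017 0 0 0 0")

```text
t: 31.95
position: [0.5015, -0.1163, 0.2135]
orientation: [-2.137, -2.301, 0.001]
force: [0.3, -0.7, -1.2]
gripper_width: 0.0413
gripper_force: 56.7
```

drive_tool(rows="0.03 0.03 0.017 0 0 0 0;0.03 0.03 0.017 0 0 0 0;0.03 0.03 0.017 0 0 0 0;0.03 0.03 0.017 0 0 0 0;0.03 0.03 0.017 0 0 0 0;0.03 0.025 0.015 0 0 0 0;0.03 0.02 0.012 0 0 0 0;0.03 0.014 0.008 0 0 0 0;0.03 0.006 0.003 0 0 0 0;0.03 0.002 0.001 0 0 0 0;0.03 0 0 0 0 0 0;0.03 0 0 0 0 0 0")

```text
t: 33.15
position: [0.6088, 0.1066, 0.2151]
orientation: [2.139, 2.301, -0.0]
force: [-1.0, -0.3, -1.4]
gripper_width: 0.0415
gripper_force: 56.6
```

```bash
python3 -c "
from h import *
go(*rk(0,.129)[:2],.056)"
```

```text
tool shift mm [  0.7   0.5 159.1] turn [ 0.0001  0.0001 -0.0038] t 33.15 at [0.6088 0.1066 0.2151] w 0.0415 overhang 0.022
```

drive_tool(rows="0.03 0 0 0.015 0 0 0;0.03 0 0 0.03 0 0 0;0.03 0 0 0.03 0 0 0;0.03 0 0 0.03 0 0 0;0.03 0 0 0.03 0 0 0;0.03 0 0 0.015 0 0 0;0.03 0 0 0.005 0 0 0;0.03 0 0 0.002 0 0 0;0.03 0 0 0.001 0 0 0;0.03 0 0 0 0 0 0")

```text
t: 34.15
position: [0.6096, 0.1073, 0.0582]
orientation: [2.137, 2.301, 0.002]
force: [0.2, 0.3, -2.4]
gripper_width: 0.042
gripper_force: 56.7
```

drive_tool(rows="0.03 0 0 0.002 0 0 0;0.03 0 0 0.001 0 0 0;0.03 0 0 0.001 0 0 0;0.03 0 0 0.001 0 0 0;0.03 0 0 0 0 0 0")

```text
t: 34.65
position: [0.6092, 0.1073, 0.0524]
orientation: [2.138, 2.302, 0.0]
force: [-2.1, -1.2, 4.2]
gripper_width: 0.0417
gripper_force: 58.1
```

drive_tool(rows="0.05 0 0 0 0 0 0;0.055 0 0 0 0 0 0;0.062 0 0 0 0 0 0;0.065 0 0 0 0 0 0;0.065 0 0 -0.003 0 0 0;0.075 0 0 -0.01 0 0 0;0.085 0 0 -0.03 0 0 0;0.085 0 0 -0.04 0 0 0;0.085 0 0 -0.04 0 0 0;0.085 0 0 -0.04 0 0 0;0.085 0 0 -0.01 0 0 0;0.085 0 0 0 0 0 0")

```text
t: 35.85
position: [0.6096, 0.1074, 0.2276]
orientation: [2.136, 2.3, 0.004]
force: [-0.3, -0.1, -0.5]
gripper_width: 0.085
gripper_force: 0.0
```

drive_tool(rows="0.085 0 -0.02 0 0 0 0;0.085 0.02 -0.04 0 0 0 0;0.085 0.03 -0.04 0 0 0 0;0.085 0.04 -0.04 0 0 0 0;0.085 0.04 -0.04 0 0 0 0;0.085 0.04 -0.03 0 0 0 0;0.085 0.05 -0.02 0 0 0 0;0.085 0.05 -0.01 0 0 0 0;0.085 0.04 0 0 0 0 0;0.085 0.02 0 0 0 0 0;0.085 0 0 0 0 0 0")

```text
t: 36.95
position: [0.3561, 0.4073, 0.2227]
orientation: [-2.135, -2.305, 0.005]
force: [0.6, 0.4, 0.3]
gripper_width: 0.0851
gripper_force: 0.0
```

```bash
python3 -c "
from h import *
for n,y in(('mill',-.129),('jar',-.043),('tin',.043),('timer',.129)): OBJ[n]=tuple(rk(0,y)[:2])
import h
for n in PROF: h.PROF[n]=[(r,z+.016) for r,z in PROF[n]]
t=snap('top','t11.png')['color'];s=snap('scene','s11.png')['color']
a=overlay(t[:,:,::-1].copy(),'top',2.3,(120,100,460,240));b=overlay(s[:,:,::-1].copy(),'scene',2.3,(140,140,480,260))
cv2.imwrite('pics/c12.png',np.vstack([a,b]));go(.6,0,.2)"
```

```text
tool shift mm [-422.4  212.3   23.8] turn [-0.0018  0.0018 -0.0022] t 37.05 at [0.3568 0.4054 0.2234] w 0.085 overhang 0.022
```

View pics/c12.png

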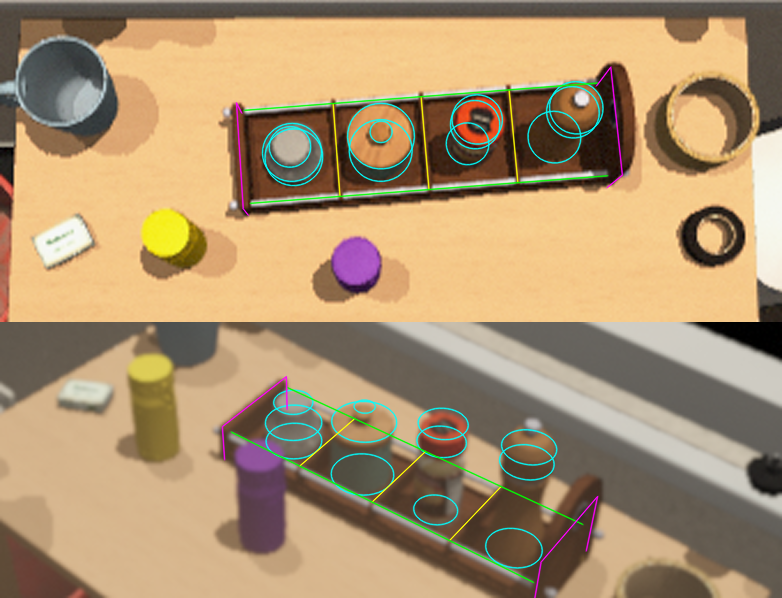

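All four stand upright on the rings predicted for their bay centres: timer (290,150), tin (380,133), jar (475,120) and mill (580,105). The mug, tape roll and small box have not moved, so I hand the job in.

```bash
python3 -c "
from h import *
print(ctrl.job_done())"
```

```text
the job is handed in; nothing more can be done
None
```

The mill, jar, tin and timer stand upright and released in the rack, one to a bay from the high end to the low end; the mug, tape roll and small box look unmoved, and I handed the job in at about 37 s without the judge's result being shown.

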